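# Unclip the junction box panel

### The job

Unclip the panel of the grey junction box: push the upright snap tab inward with the fingers, by feel and without forcing it, and keep it pushed in while the panel's front edge slowly springs up. Then let go of the tab, lift the panel off by its rib and lay it gently, flat and right way up, in the middle of the rubber pad. Do not pull on the panel while it is still clipped, and leave the other tools alone.

Things in the scene. Friction and masses are not known exactly. Their poses are not given: they have to be found in the camera images.
- box: Grey junction box screwed to the bench, 126 x 106 x 59 mm plus foot lugs; origin at the centre of its underside, z up. Its x axis points from the tab end (front, -x) to the end with two cable glands (+x). The panel lies in its open top, flush with the rim, 1.5 mm play all round; damped springs under the panel's front lift that edge about 9 mm in some 2 s once the tab's barb is clear.
- tab: Snap tab: upright sprung steel tongue, 24 mm wide (box y), 4 mm thick, hinged in the box (origin on the hinge, -51, 0, 12 mm in the box's frame; axes at rest as the box's). Pressed inward (its top to the box's +x) it turns about +y up to a stop at 0.12 rad; its outward barb frees the panel at 0.075 to 0.1 rad. If let go before the panel's front is up 6 mm it snaps in again. It springs back.
- press_point (a point): Fixed to the box, axes as its: where the outer face of the tab's thumb leaf would be, unbent and unpressed, mid-width, 112 mm above the bench. The leaf, 24 x 4 mm, 68 to 121 mm up, is bent by wear: its real face here is up to 12 mm further out or 10 mm further in. Force here: 2 to 5 N at first, 7 to 11 N to free the panel, 11 N at the stop 12 mm in; 13 to 15 N is a firm push; over 20 N breaks it.
- panel: Loose clip-in panel: plate 110 (x) x 90 (y) x 5 mm, 0.15 kg, origin at the centre of its underside, z up, axes as the box's while in it, then 54 mm above the bench. The tab comes up through its window (x -47.5 to -27 mm, 36 mm wide). Once sprung up it rests tilted 5 degrees, rear edge in the rim, and lifts off straight up past the tab, which stands 62 mm above its plate.
- panel_front (a point): Point on the panel's top face at the middle of its front strip (51 mm in front of the panel's origin, 5 mm above its underside).
- panel_rib (a point): Grip point in the panel's rib: the rib is 52 mm long (along the panel's x), 14 mm thick (y) and rises 22 mm from the plate's top; this point lies 20 mm above the panel's underside and 7 mm below the rib's top, 4 mm behind (+x) the panel's origin.
- pad: Black rubber pad fixed on the bench, 140 x 120 x 4 mm, origin at the centre of its underside. The panel is to be laid here.
- nut: Bystander: steel nut, 27 mm across, 13 mm high, on the bench between box and pad. Origin at the centre of its underside.
- wrench: Bystander: steel wrench, 214 mm long, lying behind the work. Origin at the centre of its underside.
- mug: Bystander: green mug, 96 mm high, standing behind the work. Origin at the centre of its underside.
- flat_bar: Bystander: short dark flat bar, 110 x 30 x 6 mm, lying behind the work. Origin at the centre of its underside.

How it is judged:
On the way, in this order (a step that is already met when the one before it is completed fails the run):
1. the panel's front edge has sprung up at least 6 mm out of the box, the panel's rear still in it (z of panel_front in the frame of box above 0.065 m and z of panel in the frame of box below 0.064 m and horizontal distance between panel and box below 0.008 m), for 0.2 s.
2. the panel is lifted clear above the box (z of panel in the frame of box above 0.122 m and contact force between the fingers and panel above 0.5 N).
At the end, for the whole second after the job is handed in: The panel lies flat (within 0.06 rad) and right way up on the rubber pad, its centre within 30 mm of the pad's centre, its underside less than 8 mm above the bench, released and at rest (horizontal distance between panel and pad below 0.03 m and height (world z) of panel below 0.008 m and angle between panel's own z axis and vertical below 0.06 rad and linear speed of panel below 0.02 m/s); the robot touches nothing.
It fails at once if the tab is pressed or pulled with more than 20 N (contact force between any of the fingers, the arm and tab above 20 N).
It fails at once if the panel is pulled against its clip with more than 25 N (contact force between tab and panel above 25 N).
It fails at once if the panel is dropped or thrown (moves faster than 0.6 m/s while not held) (linear speed of panel above 0.6 m/s and contact force between the fingers and panel below 0.3 N).
It fails at once if another tool is moved by more than 15 mm (distance of any of nut, wrench, mug, flat_bar from where it was at the start of the episode above 0.015 m).
It also fails if it takes over 69 s, if anything falls off the work surface, if the arm or the gripper's body presses on something with over 40 N, if the wrist force passes 120 N, or if a joint passes its speed limit or range.

### The arm

A 7-joint arm with a two-finger parallel gripper is mounted at the origin on a cart in front of the work surface, level with it; the furniture and walls round the work are solid. World frame = base frame: x ahead of the robot, y to its left, z up, the work surface at z = 0. Lengths are in m, angles in rad, forces in N, time in s.
With the tool pointing down it reaches from about 0.4 to 0.875 m from the base axis. Payload 6.5 kg.
Tool frame: the origin (TCP) lies on the mounting face of the last link; the fingertips stand 166 mm ahead of it and the grasp point (between the pads) lies 147 mm ahead of it (env.pinch_z is the distance from the TCP to the grasp point, in m); z points along the fingers, y is the line along which they close (so a half turn about z gives the same grasp; the last joint's range is limited). The gripper opens to 88 mm and grips with 3 to 60 N. Pads are 18 mm wide; open, the fingers measure 123 mm over their backs; the gripper's body (75 mm by 187 mm) begins 45 mm behind the grasp point.
Start: joints at [1.036, 0.536, -0.004, 1.538, 0.003, 1.067, -0.071], TCP at [0.294, -0.58, 0.405] pointing down, gripper open.
Joint ranges: [-2.7, 2.7], [-0.37, 2.16], [-1.27, 1.26], [0.24, 2.4], [-1.31, 4.45], [0.19, 1.91], [-2.76, 2.76]. Speed limits (rad/s): [2.39, 2.39, 3.14, 3.14, 3.14, 3.14, 3.14].

### API

Orientations are given as a 3x3 rotation matrix whose columns are the frame's x, y, z axes.
In Python, from bench import telemetry, eyes, job, env gives the robot as it stands.
- The arm moves only by the shell command python3 -m inch 'ROWS'. ROWS is JSON, a list that holds one entry, the list of rows, each a list of 7 numbers: the shift along the tool's x, y, z in mm, then the turn, a rotation vector about the tool's x, y, z in rad, then the closure, from 0 (fully open) to 1 (shut). In form: [[[tx, ty, tz, ax, ay, az, claw], ...]]. A call has exactly 8 rows; each row is the pose to reach, as a shift and turn from the pose commanded when the call began, along the tool's axes at that moment; what a row does not reach only later rows make up. A row lasts 1/8 s, in which the tool goes at most 62.5 mm and 10.7 degrees, less where a joint would pass 70% of its speed; a pose out of reach is approached as far as the arm can. A call with a gripper value outside its range is refused whole. The fingers move at their own pace and stop on an object; the grip force is fixed at half the most. Time passes only in rows, so rows that repeat a pose let the fingers close, or fill a call up. It gives the time, the measured TCP pose, the force, the opening and the grip force at its end, in the units of the state.
- telemetry.read_state(): the state, without advancing time (a new reading comes with each control period).
- eyes.snapshot(name): name is "scene" or "top" or "wrist"; returns the picture (384x512x3 uint8, red, green, blue); there is no depth.
- eyes.calibration(name): a dict with "vertical_fov" (degrees; the focal length in pixels is half the picture's height over the tangent of half this angle, whatever the lens; pixels are square), "cx", "cy" (the principal point, pixels), "cam_to_world" (4x4, takes a point from camera to world coordinates); the wrist camera has in their place "tool_from_camera" (4x4, takes a point from camera to tool coordinates, whose origin is the TCP and whose axes are the flange's). Camera axes: x right, y up, looking along -z (the intrinsics and any distortion apply to the point x, -y, -z); pixel columns grow to the right and rows downward; lengths in m; the calibration is good to about 2 mm. A picture is of the moment at which its call begins: read the wrist's pose just before it. calibration takes no time and is no camera call.
- job.job_done(): hands the job in; it is judged then, once.
The state is a dict: "time_s": time; "q": joint angles; "qvel": joint speeds; "tau": joint torques, N m; "tool_pos": TCP position; "tcp_rot": TCP orientation; "ft_force": force on the tool from outside, world axes, zero at the start; "torque": the same for the moment, N m; "finger_gap": finger opening in m; "grasp_force": force on a finger pad.
Only numpy, scipy, OpenCV 4.12 (cv2) and the standard library are available. Lean on these libraries where they do the work, as an engineer would, in place of code of your own. Each camera call takes 0.05 s, during which the arm holds its last target. There are 200 camera calls.

## Working session

There is one attempt and no reset: what is moved stays moved. The work goes in short steps, Python scripts to look and compute and a shell command to move; the robot and the scene stay as the last step left them, time stands still between calls to the robot, and variables do not carry over. Pictures are saved under pics/ and viewed, at most 10 in all, crops included, and the job is handed in when it is done.

```bash
ls; mkdir -p pics
python3 - <<'E'
from bench import telemetry, eyes, job, env
import cv2,numpy as np
a=eyes.snapshot("scene");b=eyes.snapshot("top")
cv2.imwrite("pics/scene0.png",a[:,:,::-1]);cv2.imwrite("pics/top0.png",b[:,:,::-1])
for n in("scene","top","wrist"):print(n,eyes.calibration(n))
s=telemetry.read_state();print(s["time_s"],s["tool_pos"],s["tcp_rot"],s["ft_force"],s["finger_gap"],env.pinch_z)
E
```

```text
pics
scene {'vertical_fov': 46.13491261233446, 'cx': 258.3721872692513, 'cy': 200.95607565669837, 'cam_to_world': array([[ 0.82003562,  0.42472864, -0.38359767,  0.26464846],
       [-0.57226706,  0.6000771 , -0.55894355, -0.41540359],
       [-0.00721116,  0.67787392,  0.7351428 ,  0.72135205],
       [ 0.        ,  0.        ,  0.        ,  1.        ]])}
top {'vertical_fov': 57.64209113078866, 'cx': 255.51282752754335, 'cy': 193.3879653070964, 'cam_to_world': array([[ 0.01041398,  0.99712954, -0.07499483,  0.52144313],
       [-0.99977592,  0.00900058, -0.01916003,  0.0545213 ],
       [-0.01843004,  0.07517756,  0.99699983,  0.95218891],
       [ 0.        ,  0.        ,  0.        ,  1.        ]])}
wrist {'vertical_fov': 68.67198243649948, 'cx': 260.1204084204453, 'cy': 188.6316506579633, 'tool_from_camera': array([[-4.76506679e-05,  9.49445458e-01,  3.13932030e-01,
         8.10540182e-02],
       [ 9.99999993e-01,  7.86339665e-05, -8.60313449e-05,
         1.27749857e-03],
       [-1.06367790e-04,  3.13932024e-01, -9.49445456e-01,
         1.99275040e-02],
       [ 0.00000000e+00,  0.00000000e+00,  0.00000000e+00,
         1.00000000e+00]])}
0.1 [ 0.29356976 -0.57960442  0.40393526] [[ 8.92075246e-01  4.51886197e-01 -7.87628193e-04]
 [ 4.51886873e-01 -8.92074244e-01  1.34100276e-03]
 [-9.66421886e-05 -1.55219421e-03 -9.99998791e-01]] [ 0.31192712 -0.68985106 -0.14316368] 0.08811457591629944 0.1473
```

View pics/scene0.png

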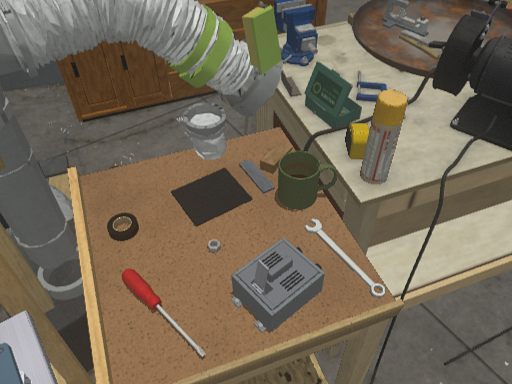

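View pics/top0.png

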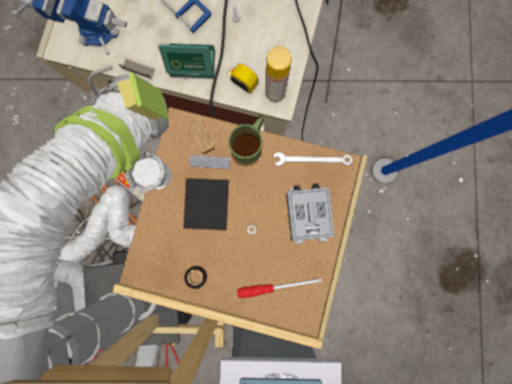

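The scene view shows the box at about (278,283) with its tab near (262,270), the pad at (212,195) and the nut at (214,245). In the top view the box is at (311,214) with its glands facing up (world +x), the pad at (207,204) and the nut at (252,230).

```bash
cat > h.py <<'E'
import numpy as np,cv2
from bench import telemetry,eyes
def cam(n,st=None):
    c=eyes.calibration(n);f=192/np.tan(np.radians(c["vertical_fov"]/2))
    if n=="wrist":
        T=np.eye(4);T[:3,:3]=st["tcp_rot"];T[:3,3]=st["tool_pos"];M=T@c["tool_from_camera"]
    else:M=c["cam_to_world"]
    return f,c["cx"],c["cy"],np.array(M)
def ray(C,p):
    f,cx,cy,M=C;d=M[:3,:3]@np.array([(p[0]-cx)/f,-(p[1]-cy)/f,-1]);return M[:3,3],d
def onz(C,p,z):
    o,d=ray(C,p);return o+d*(z-o[2])/d[2]
def proj(C,X):
    f,cx,cy,M=C;x=M[:3,:3].T@(np.array(X)-M[:3,3]);return np.array([cx-f*x[0]/x[2],cy+f*x[1]/x[2]])
def tri(C1,p1,C2,p2):
    o1,d1=ray(C1,p1);o2,d2=ray(C2,p2)
    t=np.linalg.lstsq(np.c_[d1,-d2],o2-o1,rcond=None)[0];a=o1+d1*t[0];b=o2+d2*t[1]
    return (a+b)/2,np.linalg.norm(a-b)
E
python3 - <<'E'
from h import *
S=cam("scene");T=cam("top")
s=cv2.imread("pics/scene0.png");t=cv2.imread("pics/top0.png")
for n,I,C,roi in(("top",t,T,(170,170,70,80)),("scene",s,S,(160,160,100,70))):
    x,y,w,h=roi;m=(I[y:y+h,x:x+w].max(2)<60).astype(np.uint8)
    k=max(cv2.findContours(m,0,1)[0],key=cv2.contourArea)
    q=cv2.approxPolyDP(k,5,True)[:,0]+[x,y];print(n,len(q))
    for p in q:print(p,onz(C,p,.004).round(3))
print("nut",onz(T,(252,230),.013),onz(S,(214,244),.013))
print("boxtop",onz(T,(311,214),.06),onz(S,(278,275),.06))
a=cv2.resize(s[230:335,222:332],None,fx=5,fy=5,interpolation=2)[:,:400*2]
b=cv2.resize(t[178:250,280:342],None,fx=7,fy=7,interpolation=2)
H=max(a.shape[0],b.shape[0]);z=lambda i:cv2.copyMakeBorder(i,0,H-i.shape[0],0,0,0)
o=np.hstack([z(a),z(b)]);o=cv2.resize(o,None,fx=.8,fy=.8);print(o.shape);cv2.imwrite("pics/c1.png",o)
E
```

```text
top 4
[188 179] [0.631 0.258 0.004]
[185 226] [0.502 0.263 0.004]
[224 228] [0.498 0.157 0.004]
[227 182] [0.623 0.151 0.004]
scene 4
[225 169] [0.633 0.257 0.004]
[171 192] [0.497 0.264 0.004]
[195 225] [0.493 0.15  0.004]
[251 199] [0.629 0.144 0.004]
nut [0.49365032 0.0809577  0.013     ] [0.4971811  0.07917354 0.013     ]
boxtop [ 0.53721096 -0.07015331  0.06      ] [ 0.53764725 -0.07528955  0.06      ]
(420, 787, 3)
```

View pics/c1.png

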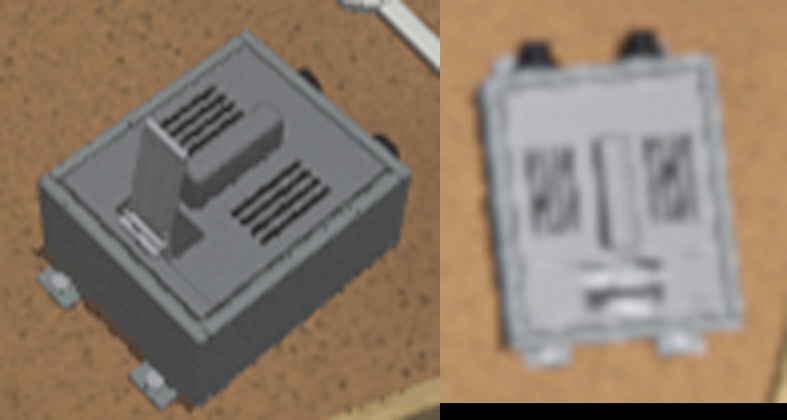

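Left crop (scene): the rim corners are at (40,180), (203,338), (410,172) and (245,33), and the tab leaf's top edge is (150,118)–(190,155). Right crop (top): the rim corners are about (492,75), (712,55), (742,325) and (512,342), with the rib at (618,190).

Run:
```python
from h import *
S=cam("scene");T=cam("top")
u=lambda p:(222+p[0]/4,230+p[1]/4)
v=lambda p:(280+(p[0]-440)/5.6,178+p[1]/5.6)
P=[]
for n,a,b in(("-x+y",(40,180),(512,342)),("-x-y",(203,338),(742,325)),("+x-y",(410,172),(712,57)),("+x+y",(245,33),(490,78))):
    X,e=tri(S,u(a),T,v(b));print(n,X.round(4),round(e,4),onz(S,u(a),.059).round(4),onz(T,v(b),.059).round(4));P.append(onz(S,u(a),.059))
P=np.array(P);print(P.mean(0),[np.linalg.norm(P[i]-P[i-1]).round(4) for i in range(4)])
ex=(P[2]+P[3]-P[0]-P[1]);ey=P[0]+P[3]-P[1]-P[2];print(np.arctan2(ex[1],ex[0]),np.arctan2(-ey[0],ey[1]))
for n,a,b in(("leaf+y",(150,118),(585,285)),("leaf-y",(190,155),(662,288)),("ribfront",(190,190),(622,250)),("ribback",(270,110),(612,137))):
    X,e=tri(S,u(a),T,v(b));print(n,X.round(4),round(e,4))
for a in((150,118),(190,155)):print(onz(S,u(a),.121).round(4))
```

```text
-x+y [ 0.4737 -0.0252  0.0536] 0.0018 [ 0.4728 -0.0288  0.059 ] [ 0.4732 -0.0243  0.059 ]
-x-y [ 0.484  -0.1294  0.0587] 0.0046 [ 0.486  -0.1306  0.059 ] [ 0.4821 -0.1281  0.059 ]
+x-y [ 0.6054 -0.1166  0.0578] 0.0039 [ 0.6066 -0.1181  0.059 ] [ 0.6037 -0.1153  0.059 ]
+x+y [ 0.594  -0.0145  0.0577] 0.0017 [ 0.5941 -0.0157  0.059 ] [ 0.5932 -0.014   0.059 ]
[ 0.53986388 -0.07328722  0.059     ] [np.float64(0.122), np.float64(0.1027), np.float64(0.1213), np.float64(0.1031)]
0.10563838487497228 0.12525594146283844
leaf+y [ 0.5058 -0.0545  0.1071] 0.0124
leaf-y [ 0.5046 -0.0853  0.1184] 0.0111
ribfront [ 0.5174 -0.074   0.068 ] 0.0047
ribback [ 0.5665 -0.0674  0.0792] 0.0021
[ 0.5057 -0.0656  0.121 ]
[ 0.5084 -0.0894  0.121 ]
```

```bash
python3 -m inch '[[[44,-47,0,0,0,0.044,1],[88,-94,0,0,0,0.088,1],[132,-141,0,0,0,0.132,1],[176,-188,0,0,0,0.176,1],[220,-235,0,0,0,0.22,1],[264,-282,0,0,0,0.264,1],[310,-330,0,0,0,0.31,1],[355,-377,0,0,0,0.354,1]]]'
python3 -m inch '[[[0,0,0,0,0,0,1],[0,0,0,0,0,0,1],[0,0,0,0,0,0,1],[0,0,0,0,0,0,1],[0,0,0,0,0,0,1],[0,0,0,0,0,0,1],[0,0,0,0,0,0,1],[0,0,0,0,0,0,1]]]'
python3 - <<'E'
from h import *
import pickle
s=telemetry.read_state();a=eyes.snapshot("wrist");cv2.imwrite("pics/w1.png",a[:,:,::-1])
pickle.dump(s,open("w1.pkl","wb"));print(s["tool_pos"],s["tcp_rot"],s["time_s"],s["ft_force"])
E
```

```text
time_s: 1.1
tool_pos: [0.4349, -0.0983, 0.4047]
tcp_rot: [[0.994, 0.113, 0.0], [0.113, -0.994, -0.0], [0.0, 0.0, -1.0]]
ft_force: [1.5, -0.4, 0.5]
finger_gap: 0.0102
grasp_force: 0.0
time_s: 2.1
tool_pos: [0.4349, -0.1002, 0.4047]
tcp_rot: [[0.993, 0.115, -0.0], [0.115, -0.993, -0.0], [-0.0, 0.0, -1.0]]
ft_force: [0.0, 0.4, -0.7]
finger_gap: 0.0005
grasp_force: 0.0
[ 0.43485548 -0.10021124  0.40471218] [[ 9.93404624e-01  1.14661474e-01 -7.49322312e-06]
 [ 1.14661474e-01 -9.93404623e-01 -4.94493091e-05]
 [-1.31137332e-05  4.82639883e-05 -9.99999999e-01]] 2.1 [ 0.03962826  0.37193794 -0.70998142]
```

View pics/w1.png

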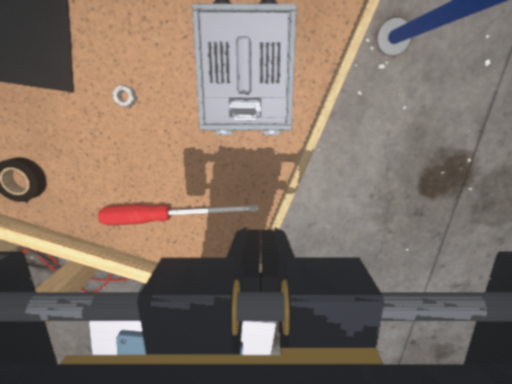

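The wrist view shows the box aligned with the image: rim corners about (194,5), (296,5), (292,130) and (201,132), and the tab near (245,107). The closed fingers are at about (261,240). I'll enlarge the box.

Run:
```python
import cv2
a=cv2.imread("pics/w1.png")[0:145,185:305];cv2.imwrite("pics/w1c.png",cv2.resize(a,None,fx=4,fy=4,interpolation=2))
```

```text
(no output)
```

View pics/w1c.png

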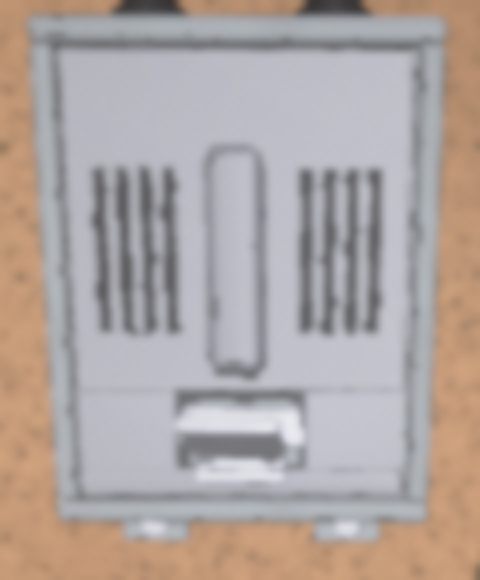

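The crop shows rim corners at (30,18), (445,18), (427,520) and (60,518). The rib top runs from (207,150) to (265,372). The leaf's top edge is the bright band at (177–300, 405–435), and the barb is at (195–285, 470).

Run:
```python
from h import *
import pickle
W=cam("wrist",pickle.load(open("w1.pkl","rb")));S=cam("scene");T=cam("top")
u=lambda p:(222+p[0]/4,230+p[1]/4)
w=lambda p:(185+p[0]/4,p[1]/4)
sc=[(40,180),(203,338),(410,172),(245,33)];wc=[(60,518),(427,520),(445,18),(30,18)];P=[]
for a,b in zip(sc,wc):
    X,e=tri(S,u(a),W,w(b));p=onz(W,w(b),.059);P.append(p);print(X.round(4),round(e,4),p.round(4))
P=np.array(P);c=P.mean(0);ex=P[2]+P[3]-P[0]-P[1];print(c,[np.linalg.norm(P[i]-P[i-1]).round(4) for i in range(4)]);yaw=np.arctan2(ex[1],ex[0]);print("yaw",yaw)
R=np.array([[np.cos(yaw),-np.sin(yaw),0],[np.sin(yaw),np.cos(yaw),0],[0,0,1]])
B=lambda X:(R.T@(X-[c[0],c[1],0])).round(4)
for n,a,b in(("leaf+y",(150,118),(177,405)),("leaf-y",(190,155),(290,405)),("leaf+y",(150,118),(177,430)),("leaf-y",(190,155),(290,430))):
    X,e=tri(S,u(a),W,w(b));print(n,X.round(4),round(e,4),"box",B(X))
for p in((238,405),(238,432)):print("leaf z.121",B(onz(W,w(p),.121)))
for n,p in(("ribf",(237,372)),("ribb",(235,148)),("ribL",(207,260)),("ribR",(265,260))):print(n,onz(W,w(p),.081).round(4),B(onz(W,w(p),.081)))
```

```text
[ 0.4722 -0.0289  0.06  ] 0.0009 [ 0.4718 -0.0284  0.059 ]
[ 0.4841 -0.1322  0.0635] 0.001 [ 0.4832 -0.1325  0.059 ]
[ 0.6063 -0.1183  0.0596] 0.0 [ 0.6065 -0.1184  0.059 ]
[ 0.595  -0.0145  0.0571] 0.0 [ 0.5946 -0.015   0.059 ]
[ 0.53901487 -0.07355996  0.059     ] [np.float64(0.1235), np.float64(0.1047), np.float64(0.1241), np.float64(0.1041)]
yaw 0.11123121300670252
leaf+y [ 0.5075 -0.0645  0.1181] 0.0017 box [-0.0304  0.0125  0.1181]
leaf-y [ 0.51   -0.0897  0.1198] 0.0028 box [-0.0307 -0.0128  0.1198]
leaf+y [ 0.5037 -0.0668  0.1243] 0.002 box [-0.0344  0.0106  0.1243]
leaf-y [ 0.5063 -0.0915  0.1254] 0.001 box [-0.0345 -0.0142  0.1254]
leaf z.121 [-0.0297 -0.0021  0.121 ]
leaf z.121 [-0.0355 -0.002   0.121 ]
ribf [ 0.5168 -0.0759  0.081 ] [-0.0224  0.0001  0.081 ]
ribb [ 0.5677 -0.0705  0.081 ] [ 0.0289 -0.0001  0.081 ]
ribL [ 0.5421 -0.0659  0.081 ] [0.004  0.0072 0.081 ]
ribR [ 0.5438 -0.0803  0.081 ] [ 0.004  -0.0072  0.081 ]
```

Everything agrees: the box centre is (0.539,-0.0736), yaw 0.111, the rim is at 59 mm, and the rib is centred. The leaf is bent inward, with its top outer face at box x of about -36 mm. I'll descend outside the leaf with the fingers closed.

```bash
python3 -m inch '[[[6,-6,20,0,0,0,1],[12,-12,50,0,0,0,1],[16,-15,85,0,0,0,1],[16,-15,115,0,0,0,1],[16,-15,131,0,0,0,1],[16,-15,131,0,0,0,1],[16,-15,131,0,0,0,1],[16,-15,131,0,0,0,1]]]'
python3 -m inch '[[[4,0,0,0,0,0,1],[8,0,0,0,0,0,1],[12,0,0,0,0,0,1],[16,0,0,0,0,0,1],[18,0,0,0,0,0,1],[20,0,0,0,0,0,1],[20,0,0,0,0,0,1],[20,0,0,0,0,0,1]]]'
```

```text
time_s: 3.15
tool_pos: [0.4494, -0.0835, 0.2745]
tcp_rot: [[0.993, 0.115, 0.002], [0.115, -0.993, -0.0], [0.002, 0.0, -1.0]]
ft_force: [-0.7, -0.2, 0.0]
finger_gap: 0.0006
grasp_force: 0.0
time_s: 4.15
tool_pos: [0.4688, -0.0812, 0.2737]
tcp_rot: [[0.993, 0.115, -0.0], [0.115, -0.993, -0.0], [-0.0, 0.0, -1.0]]
ft_force: [0.1, 0.6, -0.7]
finger_gap: 0.0008
grasp_force: 0.0
```

```bash
python3 -m inch '[[[1,0,0,0,0,0,1],[2,0,0,0,0,0,1],[3,0,0,0,0,0,1],[4,0,0,0,0,0,1],[5,0,0,0,0,0,1],[6,0,0,0,0,0,1],[6,0,0,0,0,0,1],[6,0,0,0,0,0,1]]]'
python3 -m inch '[[[1,0,0,0,0,0,1],[2,0,0,0,0,0,1],[3,0,0,0,0,0,1],[4,0,0,0,0,0,1],[4,0,0,0,0,0,1],[4,0,0,0,0,0,1],[4,0,0,0,0,0,1],[4,0,0,0,0,0,1]]]'
```

```text
time_s: 5.15
tool_pos: [0.4748, -0.0805, 0.2737]
tcp_rot: [[0.993, 0.115, -0.0], [0.115, -0.993, -0.0], [-0.0, 0.0, -1.0]]
ft_force: [0.5, -0.4, 0.6]
finger_gap: 0.0002
grasp_force: 0.0
time_s: 6.15
tool_pos: [0.4788, -0.08, 0.2737]
tcp_rot: [[0.993, 0.115, -0.0], [0.115, -0.993, -0.0], [-0.0, 0.0, -1.0]]
ft_force: [-0.4, 0.1, -0.7]
finger_gap: 0.0004
grasp_force: 0.0
```

```bash
python3 -m inch '[[[1,0,0,0,0,0,1],[2,0,0,0,0,0,1],[3,0,0,0,0,0,1],[4,0,0,0,0,0,1],[4,0,0,0,0,0,1],[4,0,0,0,0,0,1],[4,0,0,0,0,0,1],[4,0,0,0,0,0,1]]]'
```

```text
time_s: 7.15
tool_pos: [0.4828, -0.0796, 0.2737]
tcp_rot: [[0.993, 0.115, -0.0], [0.115, -0.993, -0.0], [-0.0, 0.0, -1.0]]
ft_force: [0.3, -0.2, -0.4]
finger_gap: 0.0007
grasp_force: 0.0
```

```bash
python3 -m inch '[[[1,0,0,0,0,0,1],[2,0,0,0,0,0,1],[3,0,0,0,0,0,1],[3,0,0,0,0,0,1],[3,0,0,0,0,0,1],[3,0,0,0,0,0,1],[3,0,0,0,0,0,1],[3,0,0,0,0,0,1]]]'
```

```text
time_s: 8.15
tool_pos: [0.4858, -0.0792, 0.2737]
tcp_rot: [[0.993, 0.115, -0.0], [0.115, -0.993, 0.0], [-0.0, -0.0, -1.0]]
ft_force: [0.4, 1.0, -0.0]
finger_gap: 0.0002
grasp_force: 0.0
```

```bash
python3 -m inch '[[[1,0,0,0,0,0,1],[2,0,0,0,0,0,1],[3,0,0,0,0,0,1],[3,0,0,0,0,0,1],[3,0,0,0,0,0,1],[3,0,0,0,0,0,1],[3,0,0,0,0,0,1],[3,0,0,0,0,0,1]]]'
```

```text
time_s: 9.15
tool_pos: [0.4887, -0.0789, 0.2737]
tcp_rot: [[0.993, 0.115, -0.0], [0.115, -0.993, 0.0], [-0.0, -0.0, -1.0]]
ft_force: [0.1, 0.1, 0.2]
finger_gap: 0.0006
grasp_force: 0.0
```

```bash
python3 -m inch '[[[1,0,0,0,0,0,1],[2,0,0,0,0,0,1],[3,0,0,0,0,0,1],[3,0,0,0,0,0,1],[3,0,0,0,0,0,1],[3,0,0,0,0,0,1],[3,0,0,0,0,0,1],[3,0,0,0,0,0,1]]]'
```

```text
time_s: 10.15
tool_pos: [0.4916, -0.0786, 0.2737]
tcp_rot: [[0.993, 0.115, -0.0], [0.115, -0.993, -0.0], [-0.0, -0.0, -1.0]]
ft_force: [-2.0, -1.1, -0.3]
finger_gap: 0.0005
grasp_force: 0.6
```

```bash
python3 -m inch '[[[1,0,0,0,0,0,1],[2,0,0,0,0,0,1],[3,0,0,0,0,0,1],[3,0,0,0,0,0,1],[3,0,0,0,0,0,1],[3,0,0,0,0,0,1],[3,0,0,0,0,0,1],[3,0,0,0,0,0,1]]]'
```

```text
time_s: 11.15
tool_pos: [0.4941, -0.0783, 0.2734]
tcp_rot: [[0.993, 0.114, -0.002], [0.114, -0.993, -0.0], [-0.002, -0.0, -1.0]]
ft_force: [-5.3, -0.3, 0.8]
finger_gap: 0.0006
grasp_force: 2.6
```

```bash
python3 -m inch '[[[0.5,0,0,0,0,0,1],[1,0,0,0,0,0,1],[1.5,0,0,0,0,0,1],[2,0,0,0,0,0,1],[2.5,0,0,0,0,0,1],[3,0,0,0,0,0,1],[3,0,0,0,0,0,1],[3,0,0,0,0,0,1]]]'
```

```text
time_s: 12.15
tool_pos: [0.4965, -0.078, 0.2731]
tcp_rot: [[0.993, 0.114, -0.004], [0.114, -0.993, -0.0], [-0.004, -0.0, -1.0]]
ft_force: [-6.7, -0.8, 0.5]
finger_gap: 0.0006
grasp_force: 3.2
```

```bash
python3 -m inch '[[[0.5,0,0,0,0,0,1],[1,0,0,0,0,0,1],[1.5,0,0,0,0,0,1],[2,0,0,0,0,0,1],[2.5,0,0,0,0,0,1],[3,0,0,0,0,0,1],[3,0,0,0,0,0,1],[3,0,0,0,0,0,1]]]'
```

```text
time_s: 13.15
tool_pos: [0.4989, -0.0778, 0.2728]
tcp_rot: [[0.993, 0.114, -0.005], [0.114, -0.993, -0.0], [-0.005, -0.0, -1.0]]
ft_force: [-8.6, -1.2, 0.4]
finger_gap: 0.0003
grasp_force: 3.8
```

```bash
python3 -m inch '[[[0.5,0,0,0,0,0,1],[1,0,0,0,0,0,1],[1.5,0,0,0,0,0,1],[2,0,0,0,0,0,1],[2,0,0,0,0,0,1],[2,0,0,0,0,0,1],[2,0,0,0,0,0,1],[2,0,0,0,0,0,1]]]'
```

```text
time_s: 14.15
tool_pos: [0.5007, -0.0776, 0.2725]
tcp_rot: [[0.993, 0.114, -0.006], [0.114, -0.993, -0.0], [-0.006, -0.0, -1.0]]
ft_force: [-7.2, -1.2, -0.8]
finger_gap: 0.0009
grasp_force: 3.5
```

```bash
python3 -m inch '[[[0.5,0,0,0,0,0,1],[1,0,0,0,0,0,1],[1.5,0,0,0,0,0,1],[1.5,0,0,0,0,0,1],[1.5,0,0,0,0,0,1],[1.5,0,0,0,0,0,1],[1.5,0,0,0,0,0,1],[1.5,0,0,0,0,0,1]]]'
```

```text
time_s: 15.15
tool_pos: [0.5019, -0.0775, 0.2723]
tcp_rot: [[0.993, 0.114, -0.007], [0.114, -0.993, -0.0], [-0.007, -0.001, -1.0]]
ft_force: [-7.7, -0.5, -1.2]
finger_gap: 0.0007
grasp_force: 3.8
```

The force dipped, so the barb has probably freed the panel. I'll add a little margin, hold, and look.

```bash
python3 -m inch '[[[0.5,0,0,0,0,0,1],[1,0,0,0,0,0,1],[1,0,0,0,0,0,1],[1,0,0,0,0,0,1],[1,0,0,0,0,0,1],[1,0,0,0,0,0,1],[1,0,0,0,0,0,1],[1,0,0,0,0,0,1]]]'
python3 - <<'E'
from h import *
import pickle
s=eyes.snapshot("scene")[:,:,::-1];pickle.dump(telemetry.read_state(),open("w2.pkl","wb"));w=eyes.snapshot("wrist")[:,:,::-1];cv2.imwrite("pics/w2.png",w);cv2.imwrite("pics/s2.png",s)
a=cv2.resize(s[220:340,215:335],None,fx=3.3,fy=3.3,interpolation=2);b=cv2.resize(w[0:384,60:460],(400,384));b=cv2.copyMakeBorder(b,0,a.shape[0]-384,0,0,0)
cv2.imwrite("pics/c2.png",np.hstack([a,b]))
E
```

```text
time_s: 16.15
tool_pos: [0.5027, -0.0774, 0.2722]
tcp_rot: [[0.993, 0.114, -0.008], [0.114, -0.993, -0.0], [-0.008, -0.001, -1.0]]
ft_force: [-9.2, -0.2, -1.5]
finger_gap: 0.0001
grasp_force: 4.0
```

View pics/c2.png

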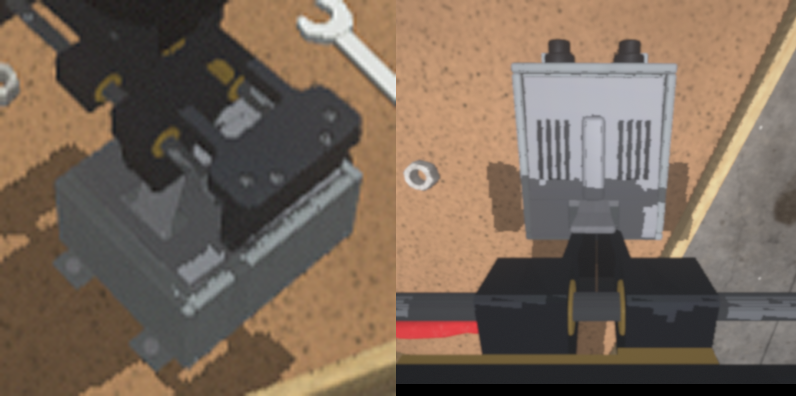

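The crop is inconclusive because the front of the panel is in shadow. I'll hold another second, then compare the panel's front corner with the pictures from before.

```bash
python3 -m inch '[[[0.5,0,0,0,0,0,1],[0.5,0,0,0,0,0,1],[0.5,0,0,0,0,0,1],[0.5,0,0,0,0,0,1],[0.5,0,0,0,0,0,1],[0.5,0,0,0,0,0,1],[0.5,0,0,0,0,0,1],[0.5,0,0,0,0,0,1]]]'
python3 - <<'E'
from h import *
s=eyes.snapshot("scene")[:,:,::-1];cv2.imwrite("pics/s3.png",s)
o=cv2.imread("pics/scene0.png");s2=cv2.imread("pics/s2.png")
print(np.abs(s.astype(int)-s2)[270:320,230:320].mean())
f=lambda i:cv2.resize(cv2.convertScaleAbs(i[262:322,228:292],alpha=1.5),(400,375),interpolation=2)
cv2.imwrite("pics/c3.png",np.hstack([f(o),f(s)]))
E
```

```text
time_s: 17.25
tool_pos: [0.503, -0.0773, 0.2721]
tcp_rot: [[0.993, 0.114, -0.008], [0.114, -0.993, -0.0], [-0.008, -0.001, -1.0]]
ft_force: [-9.0, -1.5, -2.6]
finger_gap: 0.0003
grasp_force: 4.1
1.7071851851851851
```

View pics/c3.png

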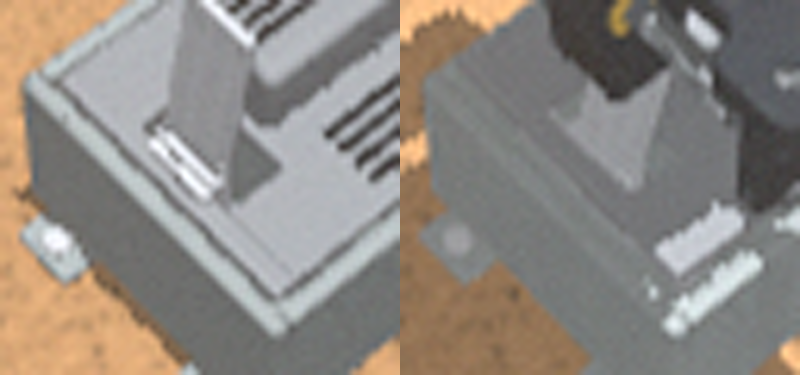

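```bash
python3 -m inch '[[[0.5,0,0,0,0,0,1],[0.5,0,0,0,0,0,1],[0.5,0,0,0,0,0,1],[0.5,0,0,0,0,0,1],[0.5,0,0,0,0,0,1],[0.5,0,0,0,0,0,1],[0.5,0,0,0,0,0,1],[0.5,0,0,0,0,0,1]]]'
python3 - <<'E'
from h import *
s=eyes.snapshot("scene")[:,:,::-1];cv2.imwrite("pics/s4.png",s)
o=cv2.imread("pics/scene0.png")
S=cam("scene");c=np.array([.539,-.0736]);y=.111;ex=np.array([np.cos(y),np.sin(y)]);ey=np.array([-ex[1],ex[0]])
W=lambda b:np.r_[c+ex*b[0]+ey*b[1],b[2]]
cl=cv2.createCLAHE(6,(2,2))
def f(i):return cv2.resize(cl.apply(cv2.cvtColor(i[262:322,228:292],6)),(400,375),interpolation=2)
k=np.hstack([f(o),f(s)])
# predicted front top edge corners, clipped vs sprung
for yy in(.045,-.045):
    for nm,b in(("clip",(-.055,yy,.059)),("up",(-.055,yy,.068))):
        p=(proj(S,W(b))-[228,262])*6.25;print(yy,nm,p.round())
cv2.imwrite("pics/c4.png",k)
E
```

```text
time_s: 18.3
tool_pos: [0.5034, -0.0773, 0.272]
tcp_rot: [[0.993, 0.114, -0.008], [0.114, -0.993, -0.0], [-0.008, -0.001, -1.0]]
ft_force: [-8.7, -1.5, -1.9]
finger_gap: 0.0005
grasp_force: 4.2
0.045 clip [57. 85.]
0.045 up [56. 67.]
-0.045 clip [276. 304.]
-0.045 up [277. 286.]
```

View pics/c4.png

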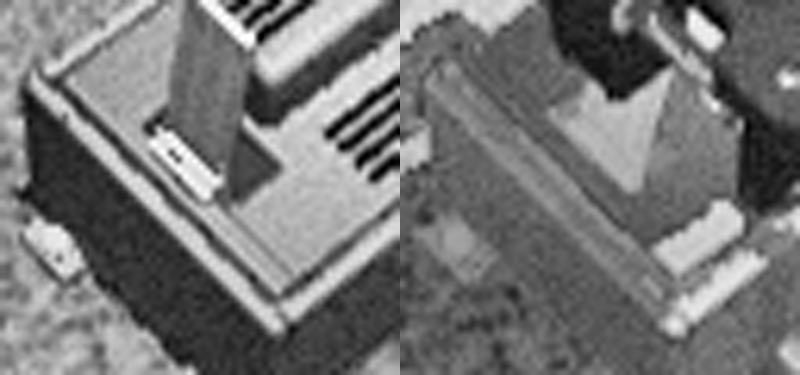

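The panel's front edge now stands about 18 crop pixels higher than when clipped (front face visible, top edge from (450,65) to (660,270)), which matches the predicted +9 mm. I'll release the tab, back out, rise, and go above the rib.

```bash
python3 -m inch '[[[-6,0,0,0,0,0,1],[-16,0,0,0,0,0,1],[-30,0,0,0,0,0,1],[-30,0,0,0,0,0,1],[-30,0,-30,0,0,0,1],[-30,0,-60,0,0,0,1],[-30,0,-70,0,0,0,1],[-30,0,-70,0,0,0,1]]]'
python3 -m inch '[[[12,0,0,0,0,0,0.5],[30,0,0,0,0,0,0.5],[50,0,0,0,0,0,0.5],[65,0,0,0,0,0,0.5],[72,0,0,0,0,0,0.5],[72,0,0,0,0,0,0.5],[72,0,0,0,0,0,0.5],[72,0,0,0,0,0,0.5]]]'
python3 - <<'E'
from h import *
import pickle
st=telemetry.read_state();pickle.dump(st,open("w5.pkl","wb"));w=eyes.snapshot("wrist")[:,:,::-1];s=eyes.snapshot("scene")[:,:,::-1]
cv2.imwrite("pics/w5.png",w);cv2.imwrite("pics/s5.png",s)
a=cv2.resize(s[215:335,215:335],(384,384),interpolation=2);b=w[:,60:460]
cv2.imwrite("pics/c5.png",np.hstack([a,b]))
E
```

```text
time_s: 19.35
tool_pos: [0.4767, -0.0803, 0.344]
tcp_rot: [[0.993, 0.115, 0.002], [0.115, -0.993, -0.0], [0.002, 0.0, -1.0]]
ft_force: [0.1, -0.7, -0.4]
finger_gap: 0.0001
grasp_force: 0.0
time_s: 20.35
tool_pos: [0.5474, -0.0723, 0.3438]
tcp_rot: [[0.993, 0.114, -0.0], [0.114, -0.993, -0.0], [-0.0, 0.0, -1.0]]
ft_force: [0.5, -0.1, -0.5]
finger_gap: 0.0443
grasp_force: 0.0
```

View pics/c5.png

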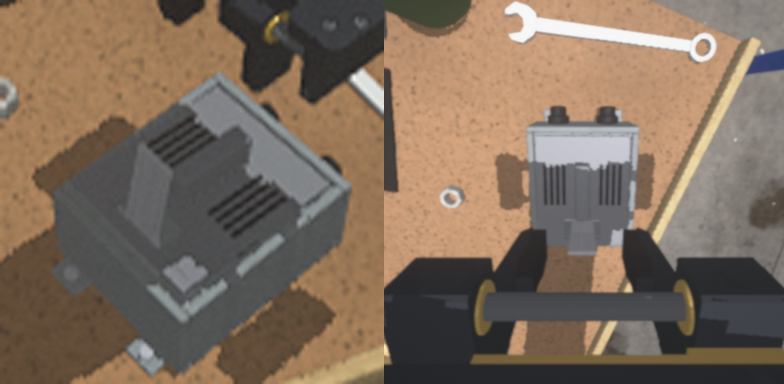

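The scene crop shows the panel still sprung up and the barb hidden. In the wrist view the rib (583,167–220) is centred between the fingers. Next: a quick height check of the rib, then descend.

```bash
python3 - <<'E'
from h import *
import pickle
W=cam("wrist",pickle.load(open("w5.pkl","rb")));S=cam("scene")
print(tri(S,(215+248/3.2,215+133/3.2),W,(583-384+60,166)))
c=np.array([.539,-.0736]);y=.111;d=np.array([np.cos(y),np.sin(y)])
print("expected rib back top",c+d*.031,.083)
E
python3 -m inch '[[[-3,0,20,0,0,0,0.5],[-3,0,50,0,0,0,0.5],[-3,0,75,0,0,0,0.5],[-3,0,90,0,0,0,0.5],[-3,0,100,0,0,0,0.5],[-3,0,106,0,0,0,0.5],[-3,0,109,0,0,0,0.5],[-3,0,109,0,0,0,0.5]]]'
```

```text
(array([ 0.57063951, -0.07074463,  0.08307987]), np.float64(0.0014577583578145436))
expected rib back top [ 0.56980922 -0.07016606] 0.083
time_s: 21.45
tool_pos: [0.545, -0.0724, 0.235]
tcp_rot: [[0.993, 0.115, 0.0], [0.115, -0.993, -0.0], [0.0, 0.0, -1.0]]
ft_force: [-0.5, -0.6, -0.4]
finger_gap: 0.0441
grasp_force: 0.0
```

```bash
python3 -m inch '[[[0,0,1,0,0,0,0.6],[0,0,2,0,0,0,0.7],[0,0,2,0,0,0,0.75],[0,0,2,0,0,0,0.8],[0,0,2,0,0,0,0.85],[0,0,2,0,0,0,0.9],[0,0,2,0,0,0,1],[0,0,2,0,0,0,1]]]'
```

```text
time_s: 22.45
tool_pos: [0.5449, -0.0722, 0.2327]
tcp_rot: [[0.993, 0.115, -0.0], [0.115, -0.993, 0.0], [0.0, -0.0, -1.0]]
ft_force: [0.4, 0.8, 1.9]
finger_gap: 0.0137
grasp_force: 30.0
```

Gripped: the 13.7 mm gap matches the rib. I'll lift gently and feel for resistance.

```bash
python3 -m inch '[[[0,0,-1,0,0,0,1],[0,0,-2,0,0,0,1],[0,0,-4,0,0,0,1],[0,0,-6,0,0,0,1],[0,0,-8,0,0,0,1],[0,0,-10,0,0,0,1],[0,0,-12,0,0,0,1],[0,0,-12,0,0,0,1]]]'
```

```text
time_s: 23.45
tool_pos: [0.545, -0.0725, 0.2449]
tcp_rot: [[0.993, 0.114, 0.0], [0.114, -0.993, -0.0], [0.0, 0.0, -1.0]]
ft_force: [-0.4, 0.3, -1.2]
finger_gap: 0.0138
grasp_force: 30.0
```

```bash
python3 -m inch '[[[0,0,-6,0,0,0,1],[0,0,-16,0,0,0,1],[0,0,-30,0,0,0,1],[0,0,-45,0,0,0,1],[0,0,-60,0,0,0,1],[0,0,-75,0,0,0,1],[0,0,-88,0,0,0,1],[0,0,-95,0,0,0,1]]]'
python3 - <<'E'
from h import *
import pickle
st=telemetry.read_state();pickle.dump(st,open("w6.pkl","wb"));w=eyes.snapshot("wrist")[:,:,::-1];s=eyes.snapshot("scene")[:,:,::-1]
cv2.imwrite("pics/w6.png",w);cv2.imwrite("pics/s6.png",s)
a=cv2.resize(s[160:330,205:375],(384,384),interpolation=2);b=w[:,60:460]
cv2.imwrite("pics/c6.png",np.hstack([a,b]))
E
```

```text
time_s: 24.45
tool_pos: [0.545, -0.0724, 0.3407]
tcp_rot: [[0.993, 0.115, 0.001], [0.115, -0.993, -0.0], [0.001, 0.0, -1.0]]
ft_force: [-0.0, -0.2, -1.1]
finger_gap: 0.0139
grasp_force: 30.0
```

View pics/c6.png

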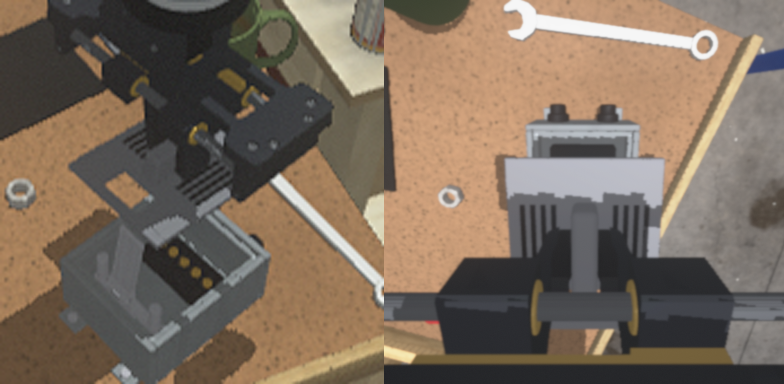

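The panel is off: the scene crop shows it at (160,190), above the open box with the tab clear below. The wrist view shows its rear edge at (506,158)–(663,158). I'll measure that rear edge for the tilt while carrying it to the pad.

```bash
python3 - <<'E'
from h import *
import pickle
c=eyes.calibration("wrist");M=c["tool_from_camera"];f=192/np.tan(np.radians(c["vertical_fov"]/2))
z=f*.09/157
for p in((182,158),(339,158)):print((M@np.array([(p[0]-c["cx"])/f*z,-(p[1]-c["cy"])/f*z,-z,1]))[:3].round(4))
for t in(0,.0873):print("rear top edge predicted",t,np.round([-.006+.055*np.cos(t),.174-.005+.055*np.sin(t)],4))
E
python3 -m inch '[[[3,-15,0,0,0,0,1],[8,-48,0,0,0.012,0,1],[14,-90,0,0,0.025,0,1],[20,-135,0,0,0.04,0,1],[27,-180,0,0,0.055,0,1],[33,-222,0,0,0.07,0,1],[38,-256,0,0,0.08,0,1],[41,-274,0,0,0.087,0,1]]]'
```

```text
[ 0.0476 -0.0433  0.1784]
[0.0476 0.0467 0.1784]
rear top edge predicted 0 [0.049 0.169]
rear top edge predicted 0.0873 [0.0488 0.1738]
time_s: 25.55
tool_pos: [0.5532, 0.2076, 0.3391]
tcp_rot: [[0.989, 0.118, 0.085], [0.118, -0.993, 0.011], [0.086, -0.001, -0.996]]
ft_force: [0.4, -0.2, -1.1]
finger_gap: 0.0137
grasp_force: 30.0
```

```bash
python3 -m inch '[[[-1,0,12,0,0,0,1],[-3,0,35,0,0,0,1],[-5.5,0,64,0,0,0,1],[-8,0,92,0,0,0,1],[-10,0,116,0,0,0,1],[-11.5,0,134,0,0,0,1],[-12.5,0,144,0,0,0,1],[-12.5,0,144,0,0,0,1]]]'
python3 -m inch '[[[-0.2,0,2,0,0,0,1],[-0.3,0,4,0,0,0,1],[-0.5,0,6,0,0,0,1],[-0.7,0,8,0,0,0,1],[-0.8,0,9,0,0,0,1],[-0.9,0,10,0,0,0,1],[-0.9,0,10,0,0,0,1],[-0.9,0,10,0,0,0,1]]]'
python3 - <<'E'
from h import *
s=eyes.snapshot("scene")[:,:,::-1];cv2.imwrite("pics/s7.png",s);print(telemetry.read_state()["tool_pos"])
E
```

```text
time_s: 26.55
tool_pos: [0.5541, 0.204, 0.1946]
tcp_rot: [[0.99, 0.114, 0.085], [0.114, -0.993, 0.009], [0.086, 0.001, -0.996]]
ft_force: [0.9, -0.1, -2.5]
finger_gap: 0.0137
grasp_force: 30.0
time_s: 27.55
tool_pos: [0.5543, 0.2045, 0.1851]
tcp_rot: [[0.99, 0.115, 0.086], [0.114, -0.993, 0.01], [0.087, -0.0, -0.996]]
ft_force: [-0.6, 0.6, -2.1]
finger_gap: 0.0141
grasp_force: 30.0
[0.55428995 0.20450748 0.18517251]
```

Expected contact is at TCP z of about 0.178. I'll go down slowly, feeling for it.

```bash
python3 -m inch '[[[-0.1,0,1,0,0,0,1],[-0.2,0,2,0,0,0,1],[-0.3,0,3,0,0,0,1],[-0.3,0,4,0,0,0,1],[-0.4,0,5,0,0,0,1],[-0.4,0,5,0,0,0,1],[-0.4,0,5,0,0,0,1],[-0.4,0,5,0,0,0,1]]]'
```

```text
time_s: 28.6
tool_pos: [0.5543, 0.2045, 0.1802]
tcp_rot: [[0.99, 0.115, 0.086], [0.114, -0.993, 0.01], [0.087, -0.0, -0.996]]
ft_force: [0.5, -0.4, -0.9]
finger_gap: 0.0136
grasp_force: 30.0
```

```bash
python3 -m inch '[[[-0.1,0,0.5,0,0,0,1],[-0.1,0,1,0,0,0,1],[-0.2,0,1.5,0,0,0,1],[-0.2,0,2,0,0,0,1],[-0.2,0,2,0,0,0,1],[-0.2,0,2,0,0,0,1],[-0.2,0,2,0,0,0,1],[-0.2,0,2,0,0,0,1]]]'
```

```text
time_s: 29.6
tool_pos: [0.5543, 0.2045, 0.1781]
tcp_rot: [[0.99, 0.115, 0.086], [0.114, -0.993, 0.01], [0.087, -0.0, -0.996]]
ft_force: [0.5, 0.4, -2.0]
finger_gap: 0.0136
grasp_force: 30.0
```

```bash
python3 -m inch '[[[-0.1,0,0.5,0,0,0,1],[-0.1,0,1,0,0,0,1],[-0.1,0,1.5,0,0,0,1],[-0.1,0,1.5,0,0,0,1],[-0.1,0,1.5,0,0,0,1],[-0.1,0,1.5,0,0,0,1],[-0.1,0,1.5,0,0,0,1],[-0.1,0,1.5,0,0,0,1]]]'
```

```text
time_s: 30.6
tool_pos: [0.5541, 0.2045, 0.1771]
tcp_rot: [[0.99, 0.115, 0.086], [0.114, -0.993, 0.01], [0.087, 0.0, -0.996]]
ft_force: [-4.1, -1.1, 6.8]
finger_gap: 0.0137
grasp_force: 30.0
```

```bash
python3 -m inch '[[[-0.1,0,0.5,0,0,0,1],[-0.1,0,1,0,0,0,1],[-0.1,0,1.5,0,0,0,1],[-0.1,0,1.5,0,0,0,1],[-0.1,0,1.5,0,0,0,1],[-0.1,0,1.5,0,0,0,1],[-0.1,0,1.5,0,0,0,1],[-0.1,0,1.5,0,0,0,1]]]'
```

```text
time_s: 31.6
tool_pos: [0.5541, 0.2046, 0.1771]
tcp_rot: [[0.99, 0.114, 0.086], [0.114, -0.993, 0.009], [0.087, 0.001, -0.996]]
ft_force: [-10.2, -4.1, 22.9]
finger_gap: 0.0135
grasp_force: 30.0
```

The panel is seated at the expected height. I'll ease off the press, open gently, then rise along the fingers.

```bash
python3 -m inch '[[[0.1,0,-0.8,0,0,0,1],[0.1,0,-1.6,0,0,0,1],[0.1,0,-1.6,0,0,0,1],[0.1,0,-1.6,0,0,0,0.8],[0.1,0,-1.6,0,0,0,0.7],[0.1,0,-1.6,0,0,0,0.6],[0.1,0,-1.6,0,0,0,0.5],[0.1,0,-1.6,0,0,0,0.5]]]'
python3 -m inch '[[[0,0,-5,0,0,0,0.5],[0,0,-15,0,0,0,0.5],[0,0,-30,0,0,0,0.5],[0,0,-50,0,0,0,0.5],[0,0,-75,0,0,0,0.5],[0,0,-100,0,0,0,0.5],[0,0,-120,0,0,0,0.5],[0,0,-125,0,0,0,0.5]]]'
python3 - <<'E'
from h import *
import pickle
st=telemetry.read_state();pickle.dump(st,open("w8.pkl","wb"));w=eyes.snapshot("wrist")[:,:,::-1];t=eyes.snapshot("top")[:,:,::-1];s=eyes.snapshot("scene")[:,:,::-1]
cv2.imwrite("pics/w8.png",w);cv2.imwrite("pics/t8.png",t);cv2.imwrite("pics/s8.png",s)
T=cam("wrist",st)
pad=np.array([proj(T,X) for X in((.632,.257,.004),(.5,.263,.004),(.496,.154,.004),(.626,.148,.004))]);print(pad.round())
g=w.astype(int);m=((g.max(2)>75)&(g.max(2)-g.min(2)<30)).astype(np.uint8)
pm=cv2.fillConvexPoly(np.zeros_like(m),pad.astype(int),1);m&=pm;m=cv2.morphologyEx(m,3,np.ones((7,7)))
k=max(cv2.findContours(m,0,1)[0],key=cv2.contourArea);r=cv2.minAreaRect(k)
P=[onz(T,p,.009) for p in cv2.boxPoints(r)];print(np.round(P,4),np.mean(P,0),[np.linalg.norm(P[i]-P[i-1]).round(3) for i in range(4)])
E
```

```text
time_s: 32.6
tool_pos: [0.5543, 0.2045, 0.1767]
tcp_rot: [[0.99, 0.115, 0.086], [0.114, -0.993, 0.01], [0.087, -0.0, -0.996]]
ft_force: [0.5, -0.5, -0.4]
finger_gap: 0.0439
grasp_force: 0.0
time_s: 33.6
tool_pos: [0.5438, 0.2034, 0.3032]
tcp_rot: [[0.989, 0.114, 0.089], [0.114, -0.993, 0.011], [0.09, -0.001, -0.996]]
ft_force: [-0.2, -0.1, -0.5]
finger_gap: 0.044
grasp_force: 0.0
[[215. 112.]
 [200. 236.]
 [298. 250.]
 [323. 131.]]
[[0.6136 0.2557 0.009 ]
 [0.624  0.165  0.009 ]
 [0.5139 0.1481 0.009 ]
 [0.5025 0.2471 0.009 ]] [0.56349153 0.20398511 0.009     ] [np.float64(0.111), np.float64(0.091), np.float64(0.111), np.float64(0.1)]
```

The panel measures 111 x 91–100 mm at 9 mm height, centred at (0.5635, 0.204). That is within about 2 mm of the pad's centre, and the gripper is clear of it.

```bash
python3 -c "
from bench import job;print(job.job_done())"
```

```text
the job is handed in; nothing more can be done
None
```

The panel was unclipped by feel (about 9 N on the tab), lifted off by its rib and released on the pad within about 2 mm of its centre by the wrist camera; the job is handed in at about 34 s, but the hand-in call gave no verdict.

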